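# Charge the milling jar and hold it down in its sprung cradle

## Robot

A 6-joint arm with a two-finger parallel gripper is mounted at the origin on the work surface; the furniture and walls round the work are solid. World frame = base frame: x ahead of the robot, y to its left, z up, the work surface at z = 0. Lengths are in mm, angles in degrees, forces in N, time in s.
With the tool pointing down it reaches from about 300 to 850 mm from the base axis. Payload 4.2 kg.
Tool frame: the origin (TCP) lies at the very end of the fingers, on their centre line; the grasp point (between the pads) lies 19 mm behind it (env.tcp_to_grasp is the distance from the TCP to the grasp point, in mm); z points along the fingers, y is the line along which they close (so a half turn about z gives the same grasp; the last joint's range is limited). The gripper opens to 91 mm and grips with 3 to 60 N. Pads are 32 mm wide; open, the fingers measure 118 mm over their backs; the gripper's body (76 mm by 178 mm) begins 60 mm behind the grasp point.
Start: joints at [71.906, 18.312, 89.639, -0, 72.044, -1.146], TCP at [167.618, 550.043, 213.976] pointing down, gripper open.
Joint ranges: [-177.97, 177.97], [-48.28, 115.42], [12.27, 149.76], [-77.06, 257.06], [2.81, 150.46], [-146.56, 146.56]. Speed limits (degrees/s): [147.25, 147.25, 180, 180, 180, 180].

## Interface

Orientations are given as [roll, pitch, yaw] about the fixed x, y, z axes, in that order (R = Rz(yaw) Ry(pitch) Rx(roll)).
In Python, from workcell import env gives the robot as it stands.
- The arm moves only by the tool move_arm, never from a script. Its argument "plan" is a list of rows, each a list of 3 entries, a list of its own where there are three numbers: the shift along the world's x, y, z in cm, then the turn about the world's z in degrees, then the closure, from 0 (fully open) to 1 (shut). In form: [[[x, y, z], turn, claw], ...]. A call has 1 to 5 rows; each row shifts and turns the commanded pose from where the row before left it; what a row does not reach is not made up. A row lasts 1/10 s, in which the tool goes at most 50 mm and 8.59 degrees, less where a joint would pass 70% of its speed; a pose out of reach is approached as far as the arm can. A call is refused whole if a number of a shift passes 5 or a number of a turn 8.59, either way. A call with a gripper value outside its range is refused whole. The fingers move at their own pace and stop on an object; "squeeze" is the grip in N (left out, the last holds). Time passes only in rows, so rows that do not move let the fingers close. It gives the time, the measured TCP pose, the force, the opening and the grip force at its end, in the units of the state.
- env.state(): the state, without advancing time (a new reading comes with each control period).
- env.grab_frame(name): name is "side" or "top" or "wrist"; returns a dict with "frame" (400x640x3 uint8, red, green, blue), "z_map" (400x640 float32, mm along the optical axis (not along the pixel's ray), 0 where there is no reading), "fovy" (degrees; the focal length in pixels is half the picture's height over the tangent of half this angle, whatever the lens; pixels are square), "cx", "cy" (the principal point, pixels), "position" and "orientation" of the camera in the world. Camera axes: x right, y down, z forward; pixel columns grow to the right and rows downward; lengths in mm; the calibration is good to about 2 mm. A picture is of the moment at which its call begins.
- env.job_done(): hands the job in; it is judged then, once.
Trained networks look in a picture, given as the dict that the camera call returned (one of the last four; its "shot" number tells which), for a name from the list of things; names that differ only in an ending like _2 or _b are one class to them, and where a whole thing is asked for, a point or a joint stands for the part that bears it (a point fixed in the world has none). Each returns a list of dicts, best first, with "score" (0 to 1); they miss things now and then, are a little off and sometimes report something else, mostly with a low value. They report only what shows in the picture. A call takes as long as a camera call. They do not tell look-alikes from the thing itself.
- env.search_frame(picture, label): "point" ([column, row] in pixels, amid what is visible of it).
- env.landmark_of(picture, label): "point" ([column, row] in pixels: a listed point, or the origin of a listed thing).
The state is a dict: "time_s": time; "qpos": joint angles; "qvel": joint speeds; "effort": joint torques, N m; "ee_pos": TCP position; "ee_rot": TCP orientation; "force": force on the tool from outside, world axes, zero at the start; "torque": the same for the moment, N m; "gripper_width": finger opening in mm; "gripper_force": force on a finger pad.
Only numpy, scipy, OpenCV 4.12 (cv2) and the standard library are available. Lean on these libraries where they do the work, as an engineer would, in place of code of your own. Each camera call takes 0.05 s, during which the arm holds its last target. There are 200 camera calls.

## Task

Pick up the cup by its handle and pour all six steel balls into the open milling jar, then stand the empty cup back upright on the bench, clear of the jar and the cradle. Grip the charged jar, set it upright into the sprung ring of the mill's cradle and press it down until the ring is against its stop; finish while still holding it pressed fully down, so that the clamp could be closed, and leave the V-block, the solder spool and the pine block where they are.

Things in the scene. Friction and masses are not known exactly. Their poses are not given: they have to be found in the camera images.
- jar: Open-topped round steel milling jar, 66 mm outer and 58 mm inner diameter, 90 mm high, 0.2 kg. Straight wall above 14 mm; below that it rounds in to a flat foot 52 mm across; inner floor 5 mm above the underside. Stands loose and upright on the bench. Origin: centre of the underside, z up along its axis.
- jar_mouth (a point): Centre of the jar's open mouth, in the plane of the rim, 90 mm above its underside.
- cup: Conical open aluminium cup, 40 mm high, outer diameter 60 mm at the foot, 104 mm at the rim, wall 4 mm, 0.26 kg with the six balls in it, upright on the bench. Bar handle to its own -x: 14 mm wide, 22 to 38 mm above the underside, 48 to 136 mm out from the axis. Tilted about the handle's axis it empties over its side at about 75 degrees. Origin: centre of the underside, z up.
- cup_grip (a point): Point to grip on the cup's handle: 105 mm from the cup's axis along its own -x, 30 mm above its underside, in the middle of the handle's section.
- cradle: The mill's cradle, fixed to the bench: grey round base plate 132 mm across and 8 mm thick, three upright guide rods with springs, standing 54 mm from the axis and up to 64 mm above the bench, and the sprung ring on them. Origin: centre of the underside, on the ring's axis.
- ring_seat (a point): Centre of the ledge in the sprung ring on which the jar's foot rests; 41 mm above the bench with the ring up, 25 mm when fully down; it moves with the ring. The ring: dark steel collar, outer diameter 88 mm, inner 72 mm, its top 21 mm above this ledge; the ledge is an inner lip with a 44 mm hole.
- ring (a joint): Travel of the sprung ring in m: 0 = up, grows as it is pressed straight down, 0.016 = at its stop. The spring needs about 6.5 N to start moving (the charged jar's own weight, about 3 N, does not press it down) and about 16 N at the stop.
- vee: Bystander: small steel V-block, 50 x 50 x 40 mm, loose. Origin: centre of the underside.
- spool: Bystander: spool of solder, 58 mm across, 40 mm high, loose. Origin: centre of the underside.
- pine: Bystander: pine block, 46 x 110 x 28 mm, loose. Origin: centre of the underside.
- ball1_center (a point): Centre of one of the six steel balls, 16 mm in diameter, 17 g, at the start lying in the cup.
- ball2_center (a point): Centre of one of the six steel balls, 16 mm in diameter, 17 g, at the start lying in the cup.
- ball3_center (a point): Centre of one of the six steel balls, 16 mm in diameter, 17 g, at the start lying in the cup.
- ball4_center (a point): Centre of one of the six steel balls, 16 mm in diameter, 17 g, at the start lying in the cup.
- ball5_center (a point): Centre of one of the six steel balls, 16 mm in diameter, 17 g, at the start lying in the cup.
- ball6_center (a point): Centre of one of the six steel balls, 16 mm in diameter, 17 g, at the start lying in the cup.
There are look-alikes about, which are no part of the job. Of the things that look like the jar, take the one that is nearest to the robot's base at the start.

How it is judged:
By the outcome, as a careful person would: the job done as asked, in the order asked, and still so for the second after the job is handed in, while the arm keeps its last pose, push and grip.
It also fails if it takes over 72 s, if anything falls off the work surface, if the arm or the gripper's body presses on something with over 40 N, if the wrist force passes 120 N, or if a joint passes its speed limit or range.

## Working session

There is one attempt and no reset: what is moved stays moved. The work goes in short steps, Python scripts to look and compute and a tool call to move; the robot and the scene stay as the last step left them, time stands still between calls to the robot, and variables do not carry over. Pictures are saved under pics/ and viewed, at most 10 in all, crops included, and the job is handed in when it is done.

Besides the shell and the picture viewer there is one more tool, called after "Request:" as name([rows], argument=value, ...), one row to a line, values as JSON. move_arm: Moves the arm, as the interface text tells. Its arguments: {"type":"object","properties":{"plan":{"type":"array","items":{"type":"array"}},"squeeze":{"type":"number"}},"required":["plan"]}

```bash
ls; mkdir -p pics
cat > h.py <<'E'
import numpy as np, cv2
from workcell import env
from scipy.spatial.transform import Rotation as R
def cam(p):
    o=np.array(p["orientation"],float)
    M=o if o.shape==(3,3) else R.from_euler('xyz',o,degrees=True).as_matrix()
    f=p["frame"].shape[0]/2/np.tan(np.radians(p["fovy"])/2)
    return M,np.array(p["position"],float),f
def ray(p,uv):
    M,c,f=cam(p); d=M@np.array([(uv[0]-p["cx"])/f,(uv[1]-p["cy"])/f,1]); return c,d
def onz(p,uv,z):
    c,d=ray(p,uv); return c+d*(z-c[2])/d[2]
def deproj(p,uv):
    u,v=int(round(uv[0])),int(round(uv[1])); z=p["z_map"][max(v-1,0):v+2,max(u-1,0):u+2]; z=z[z>0]
    c,d=ray(p,uv); return c+d*np.median(z) if len(z) else None
def tri(a,ua,b,ub):
    c1,d1=ray(a,ua);c2,d2=ray(b,ub);d1/=np.linalg.norm(d1);d2/=np.linalg.norm(d2)
    s,t=np.linalg.lstsq(np.c_[d1,-d2],c2-c1,rcond=None)[0]
    p,q=c1+s*d1,c2+t*d2; return (p+q)/2,np.linalg.norm(p-q)
def cloud(p):
    M,c,f=cam(p); h,w=p["z_map"].shape; u,v=np.meshgrid(np.arange(w),np.arange(h)); z=p["z_map"]
    P=np.stack([(u-p["cx"])/f*z,(v-p["cy"])/f*z,z],-1)@M.T+c; P[z<=0]=np.nan; return P
def save(p,n): cv2.imwrite(f"pics/{n}.png",p["frame"][:,:,::-1])
E
python3 - <<'E'
from h import *
np.set_printoptions(precision=1,suppress=True)
print(env.state()); 
for n in ["side","top"]:
    p=env.grab_frame(n); save(p,n+"0"); print(n,p["position"],p["orientation"],p["fovy"],p["cx"],p["cy"])
    for l in ["jar","jar_mouth","cup","cup_grip","cradle","ring_seat","vee","spool","pine"]:
        print(l,[(np.array(d["point"]),round(d["score"],2),deproj(p,d["point"])) for d in env.landmark_of(p,l)])
E
```

```text
pics
{'time_s': 0.0, 'qpos': array([71.9, 18.4, 89.7,  0. , 72. , -1.1]), 'qvel': array([-0.1,  0.1, -0. ,  0. , -0. ,  0.1]), 'effort': array([ -0. , -41.2, -23.2,   0.1,   0. ,  -0. ]), 'ee_pos': array([167.4, 549.5, 213.1]), 'ee_rot': array([-179.9,   -0. ,  163.1]), 'force': array([ 0.5, -0.6, -0.8]), 'torque': array([-0., -0.,  0.]), 'gripper_force': 0.0, 'gripper_width': 91.07097350686375}
side [ 412.8 1543.5  749.6] [-113.     0.2 -175.6] 42.63230203370828 324.37444925470504 193.83444158539555
jar [(array([327.7, 222.8]), 0.96, array([521.3,  31.4,   4.1])), (array([282.8, 289.8]), 0.9, array([604.3, 458.6,  22.5])), (array([268.4, 259.3]), 0.63, array([644.6, 421.6,  87.7]))]
jar_mouth [(array([277.3, 259.4]), 0.97, array([625.1, 403.5,  77.7])), (array([268.1, 227.3]), 0.94, array([680.7, 227.5,  80. ])), (array([331.1, 194.9]), 0.69, array([513.6, -20.2,  82.1]))]
cup [(array([342.9, 187.7]), 0.93, array([ 485.1, -281.8,    2. ]))]
cup_grip [(array([349.2, 189.1]), 0.84, array([ 458.4, -194. ,   33.1]))]
cradle [(array([324.7, 255.1]), 0.91, array([513.7, 257.6,  11.8])), (
[... 735 characters left out ...]
ray([684.9, 276.9,   4.6])), (array([306.2, 215.4]), 0.57, array([541.4,   7.6,   6.8]))]
cup []
cup_grip [(array([380.9, 249. ]), 0.78, array([ 461.8, -212.8,   38.7]))]
cradle [(array([228.6, 221.2]), 0.9, array([498.6, 228.3,  21. ]))]
ring_seat [(array([226.2, 214.2]), 0.81, array([518.3, 238.1,  20.6])), (array([226.7, 218.5]), 0.33, array([506.1, 235.1,  19.7]))]
vee [(array([256.2, 242.1]), 0.72, array([445.9, 140.6,  27.9]))]
spool [(array([309.4, 188. ]), 0.76, array([616.2,   6. ,  40.5])), (array([224.9, 213.9]), 0.37, array([518.7, 241.9,  20.7]))]
pine [(array([460.1, 222.7]), 0.83, array([ 562.3, -434.8,   28.5])), (array([419.4, 245.3]), 0.73, array([ 488.5, -327.5,    4.5]))]
```

View pics/top0.png

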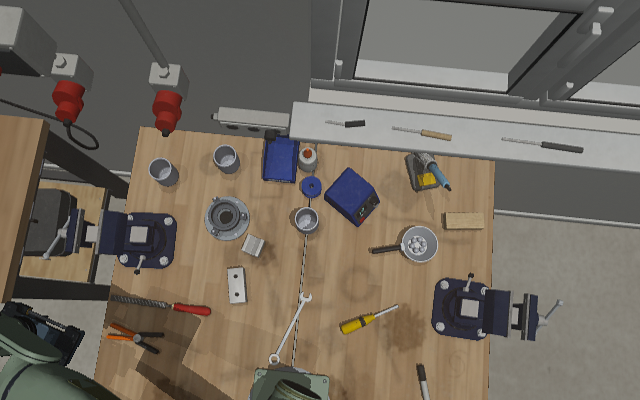

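View pics/side0.png

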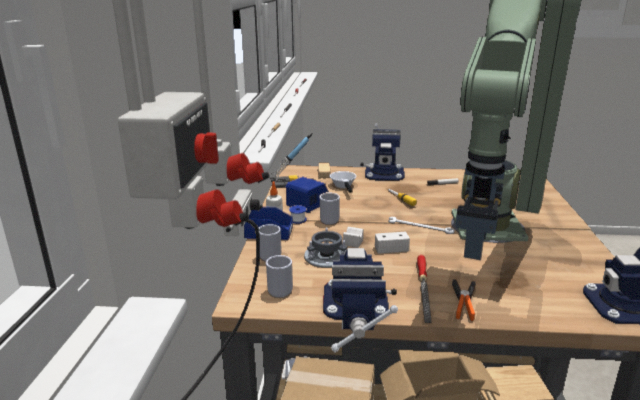

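Top view: the cup with balls is at (418,243), handle to (372,250). The cradle is at (226,217). There are three jar-like pots: (163,172), (227,158) and (306,220). The one at (306,220) is nearest the base (bottom centre), at about 525 mm against over 690 mm for the others. I'll measure it and confirm with a crop.

Run:
```python
from h import *
np.set_printoptions(precision=1,suppress=True)
from scipy.optimize import least_squares
t=env.grab_frame("top"); s=env.grab_frame("side")
def circ(P,c,r,zl,zh):
    Q=P.reshape(-1,3); Q=Q[(np.hypot(*(Q[:,:2]-c).T)<r)&(Q[:,2]>zl)&(Q[:,2]<zh)]
    f=least_squares(lambda a:np.hypot(Q[:,0]-a[0],Q[:,1]-a[1])-a[2],[*c,30],loss='soft_l1')
    return f.x,len(Q),np.median(Q[:,2]),np.ptp(Q[:,:2],axis=0)
Pt,Ps=cloud(t),cloud(s)
for n,P in (("top",Pt),("side",Ps)):
    print(n,"jar",circ(P,[525,0],50,84,98)); print(n,"cup",circ(P,[485,-315],65,35,46))
    print(n,"ring",circ(P,[515,245],60,54,60))
def lm(l,i=0,j=0):
    a=env.landmark_of(t,l);b=env.landmark_of(s,l)
    for x in a[:3]:
        for y in b[:3]:
            q,e=tri(t,x["point"],s,y["point"])
            if e<12: print(l,q,e,x["score"],y["score"])
for l in ["jar","jar_mouth","cup","cup_grip","cradle","ring_seat","vee","spool","pine"]: lm(l)
# handle
Q=Pt.reshape(-1,3);Q=Q[(Q[:,2]>28)&(Q[:,2]<45)&(Q[:,0]>420)&(Q[:,0]<520)&(Q[:,1]>-255)&(Q[:,1]<-150)]
m=Q.mean(0);u,_,v=np.linalg.svd(Q[:,:2]-m[:2]);print("handle",m,v[0],Q.min(0),Q.max(0))
# height obstacles over region
for n,(x0,x1,y0,y1) in dict(box=(540,680,-180,-40),spool=(570,660,-30,50),vee=(400,480,110,180),white=(330,430,140,220),bg=(560,720,20,110),sol=(560,720,-360,-230),pine=(520,600,-480,-370)).items():
    q=Pt.reshape(-1,3);q=q[(q[:,0]>x0)&(q[:,0]<x1)&(q[:,1]>y0)&(q[:,1]<y1)&(q[:,2]>12)];print(n,q.min(0),q.max(0))
big=cv2.resize(t["frame"][130:290,130:480],None,fx=2.2,fy=2.2,interpolation=cv2.INTER_CUBIC);cv2.imwrite("pics/crop0.png",big[:,:,::-1])
```

```text
top jar (array([518.3,   4.8,  30.8]), 111, np.float64(89.7177494846635), array([64.7, 64. ]))
top cup (array([ 488.7, -318.6,   48.8]), 267, np.float64(38.999212027506246), array([101.5, 118.9]))
top ring (array([509.4, 237.3,  39.8]), 74, np.float64(58.22851935808535), array([97.1, 85.7]))
side jar (array([517.7,   8.3,  30.7]), 89, np.float64(87.85573000404509), array([63.1, 81.1]))
side cup (array([ 487.7, -316.6,   49.4]), 85, np.float64(37.913234062505126), array([ 98.1, 125.2]))
side ring (array([509. , 243.6,  40.3]), 121, np.float64(57.12032464111178), array([95.6, 90.7]))
jar [615.7 428.3   6.6] 3.2015938178915455 0.93 0.92
jar [517.8   1.3 -10.5] 4.87376464578609 0.86 0.8
jar [674.6 252.7 -12.6] 5.559942647681779 0.84 0.93
jar_mouth [622.9 432.3  83. ] 2.4273656123913225 0.98 0.64
jar_mouth [673.4 264.8  92.4] 8.350272564369911 0.84 0.57
jar_mouth [521.8   9.7  94.4] 7.99450700968763 0.57 0.92
cup [ 491.6 -334.8   -9.3] 0.8280380225558068 0.8 0.62
cup_grip [ 458.2 -216.5   22.3] 3.841401102896386 0.9 0.58
cradle [516.7 236.6  -2.8] 7.483851719744587 0.8 0.69
ring_seat [523.8 241.9  32.1] 1.5534539932692852 0.95 0.96
ring_seat [510.3 228.9  98.4] 5.421941969148138 0.95 0.6
vee [440.2 139.9  -7.5] 6.497368899906604 0.84 0.62
spool [622.7   5.7   2.5] 1.777746001693074 0.74 0.59
pine [ 564.6 -432.7    8.8] 2.8246777284819107 0.56 0.62
handle [ 462.6 -221.3   36.9] [ 0.3 -1. ] [ 449.  -254.5   28.7] [ 477.6 -188.4   43.3]
box [ 540.  -179.9   13.5] [677.4 -40.   99.8]
spool [596.6 -24.7  12.5] [653.9  31.6  47.5]
vee [405.9 118.6  14.1] [466.  178.7  48.1]
white [330.  141.   12.9] [429.9 210.   51.1]
bg [603.8  20.1  12. ] [719.9 109.8 232.1]
sol [ 610.1 -360.    12. ] [ 720.  -230.1  231.9]
pine [ 543.2 -479.7   15. ] [ 595.3 -390.4   36.3]
```

View pics/crop0.png

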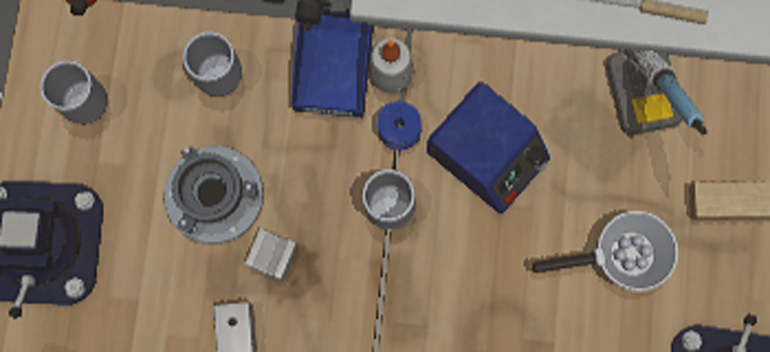

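The crop confirms it: the jar to use is the pot at crop (389,198), beside the spool, at about (518,6). The cup's handle points left at crop (565,262). Moving above the handle now.

Request:
move_arm([
  [[1.8,-4.5,0],-3.6,0],
  [[1.8,-4.5,0],-3.6,0],
  [[1.8,-4.5,0],-3.6,0],
  [[1.8,-4.5,0],-3.6,0],
  [[1.8,-4.5,0],-3.6,0],
])

```text
time_s: 2.5
ee_pos: [257.9, 323.3, 214.1]
ee_rot: [180.0, 0.0, 145.0]
force: [1.5, -0.5, 0.6]
gripper_width: 91.2
gripper_force: 0.0
```

Request:
move_arm([
  [[1.8,-4.5,0],-3.6,0],
  [[1.8,-4.5,0],-3.6,0],
  [[1.8,-4.5,0],-3.6,0],
  [[1.8,-4.5,0],-3.6,0],
  [[1.8,-4.5,0],-3.6,0],
])

```text
time_s: 3.0
ee_pos: [348.0, 98.3, 214.4]
ee_rot: [179.9, 0.0, 126.9]
force: [0.6, 0.4, 0.0]
gripper_width: 91.2
gripper_force: 0.0
```

Request:
move_arm([
  [[1.8,-4.5,0],-3.6,0],
  [[1.8,-4.5,0],-3.6,0],
  [[1.8,-4.5,0],-3.6,0],
  [[1.8,-4.5,0],-3.6,0],
  [[1.8,-4.5,0],-3.6,0],
])

```text
time_s: 3.5
ee_pos: [438.0, -127.1, 214.3]
ee_rot: [179.9, 0.0, 108.9]
force: [1.1, -0.3, -0.3]
gripper_width: 91.0
gripper_force: 0.0
```

Request:
move_arm([
  [[1.8,-4.5,0],-3.6,0],
  [[0,0,0],0,0.4],
  [[0,0,0],0,0.4],
])

```text
time_s: 3.8
ee_pos: [455.4, -170.5, 213.5]
ee_rot: [-180.0, -0.1, 105.3]
force: [-0.5, 0.2, -0.6]
gripper_width: 78.5
gripper_force: 0.0
```

Run:
```python
from h import *
np.set_printoptions(precision=1,suppress=True)
s=env.state(); print(s["ee_pos"],s["ee_rot"],s["qpos"],s["gripper_width"],s["force"])
p=env.grab_frame("wrist"); save(p,"w1")
for l in ["cup_grip","cup","jar","pine"]:
    print(l,[(np.array(d["point"]),round(d["score"],2),deproj(p,d["point"]),onz(p,d["point"],30)) for d in env.landmark_of(p,l)])
P=cloud(p).reshape(-1,3);Q=P[(P[:,2]>26)&(P[:,2]<45)&(np.hypot(P[:,0]-460.5,P[:,1]+216.5)<42)]
m=Q.mean(0);v=np.linalg.svd(Q[:,:2]-m[:2],full_matrices=False)[2];print(len(Q),m,np.median(Q[:,2]),v[0],Q.min(0),Q.max(0))
```

```text
[ 455.4 -170.5  213.5] [-180.    -0.1  105.3] [-21.9  10.4 100.7   0.   69.  -37.3] 78.5314172605216 [-0.5  0.2 -0.6]
cup_grip [(array([315.2, 226.7]), 0.74, array([ 464.5, -216.6,   40. ]), array([ 465.2, -219.8,   30. ])), (array([300.5, 313.8]), 0.54, array([ 477.2, -329.7,   21.4]), array([ 476.3, -324.4,   30. ]))]
cup [(array([315. , 301.2]), 0.77, array([ 491.3, -318.2,    6.2]), array([ 488. , -304.7,   30. ]))]
jar [(array([426.3,  30.3]), 0.62, array([502.9, -22.3,  83.3]), array([514.2,  -8.1,  30. ])), (array([302.7, 312.2]), 0.31, array([ 479.2, -327.3,   21. ]), array([ 478.2, -321.7,   30. ]))]
pine [(array([304. , 301.6]), 0.5, array([ 477.2, -313.6,   21. ]), array([ 476.2, -308.4,   30. ]))]
890 [ 464.3 -220.    38.6] 38.973487741537525 [ 0.3 -1. ] [ 450.1 -257.6   27.9] [ 479.7 -187.4   41.7]
```

View pics/w1.png

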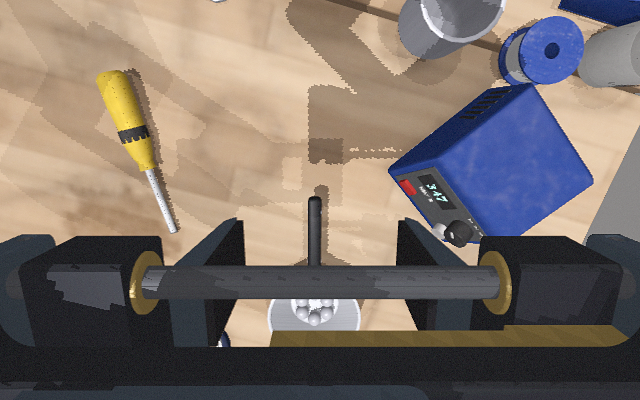

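The handle lies along column 315 in the wrist view with its tip at (314,198), centred and aligned with the gripper. Its height (about 39 top, so 30 mid) agrees with the text. Descending and closing lightly.

Request:
move_arm([
  [[0.7,-4.6,0],0,0.4],
  [[0,0,-5],0,0.4],
  [[0,0,-5],0,0.4],
  [[0,0,-5],0,0.4],
  [[0,0,-3],0,0.4],
], squeeze=5)

```text
time_s: 4.55
ee_pos: [460.7, -214.1, 31.2]
ee_rot: [-179.8, -0.2, 105.5]
force: [0.2, 0.3, 0.6]
gripper_width: 54.5
gripper_force: 0.0
```

Request:
move_arm([
  [[0,0,-2.2],0,0.6],
  [[0,0,0],0,0.9],
  [[0,0,0],0,1],
  [[0,0,0],0,1],
  [[0,0,0],0,1],
])

```text
time_s: 5.05
ee_pos: [463.7, -216.3, 13.6]
ee_rot: [179.9, 0.1, 105.5]
force: [-0.8, -0.1, 0.1]
gripper_width: 17.8
gripper_force: 0.1
```

Request:
move_arm([
  [[0,0,0],0,1],
  [[0,0,0],0,1],
  [[0,0,0],0,1],
])

```text
time_s: 5.35
ee_pos: [462.5, -216.0, 12.4]
ee_rot: [180.0, 0.0, 105.4]
force: [-1.2, 0.3, 2.5]
gripper_width: 13.9
gripper_force: 5.0
```

Request:
move_arm([
  [[0.1,-0.3,1.15],0,1],
  [[0.1,-0.4,1.15],0,1],
  [[0.15,-0.5,1.1],0,1],
  [[0.15,-0.6,1.05],0,1],
  [[0,0,0],0,1],
])

```text
time_s: 5.85
ee_pos: [468.8, -235.1, 57.7]
ee_rot: [179.9, 0.1, 105.4]
force: [-0.5, -0.2, 0.1]
gripper_width: 13.8
gripper_force: 5.0
```

Run:
```python
from h import *
p=env.grab_frame("side"); im=cv2.resize(p["frame"][130:240,270:430],None,fx=4,fy=4,interpolation=cv2.INTER_CUBIC); cv2.imwrite("pics/s2.png",im[:,:,::-1])
```

```text
(no output)
```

View pics/s2.png

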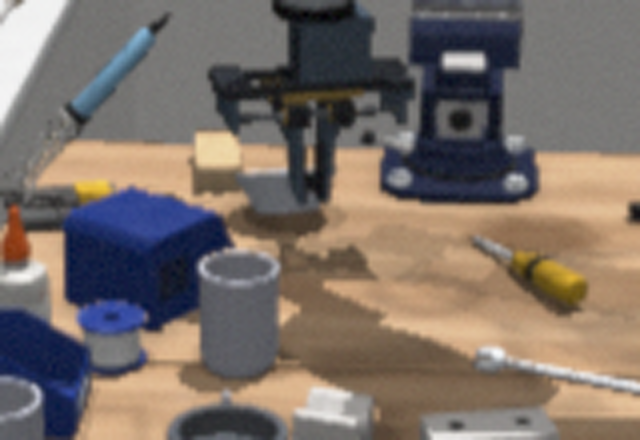

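The side crop shows the fingers on the handle and the cup low at (275,190), but the tilt is unclear. I'll measure it from the clouds.

```bash
cat >> h.py <<'E'
def prof(zmin=3,amax=230):
    s=env.state(); g=s["ee_pos"]; d=np.array([.26,-.966]);e=np.array([.966,.26])
    out=[]
    for n in ("top","side"):
        p=env.grab_frame(n);P=cloud(p).reshape(-1,3);D=P[:,:2]-g[:2];a=D@d;b=D@e
        k=(a>-60)&(a<amax)&(abs(b)<58)&(P[:,2]>zmin)&(P[:,2]<g[2]+70)
        a,b,z=a[k],b[k],P[k,2]
        out.append((n,p,a,b,z))
        print(n,"ee",g.round(0))
        for lo in range(-60,amax,15):
            m=(a>=lo)&(a<lo+15)
            if m.sum()>3:print(lo,m.sum(),"z%%: %s  b:%s"%(np.percentile(z[m]-g[2]-19,[2,25,50,75,98]).round(0),np.percentile(b[m],[2,98]).round(0)))
    return out
E
python3 -c "
from h import *
prof()"
```

```text
top ee [ 468. -235.   57.]
-60 12 z%: [-73. -72. -72. -72. -68.]  b:[ 1. 54.]
-45 10 z%: [-73. -72. -72. -70. -69.]  b:[20. 47.]
-30 12 z%: [-73. -73. -72. -70. -67.]  b:[33. 57.]
75 4 z%: [-71. -70. -61. -45. -22.]  b:[-46. -32.]
150 12 z%: [-73. -73. -72. -71. -69.]  b:[-57. -29.]
165 27 z%: [-73. -72. -70. -55. -47.]  b:[-55.  57.]
180 59 z%: [-73. -52. -49. -45. -42.]  b:[-44.  56.]
195 80 z%: [-73. -70. -50. -46. -42.]  b:[-50.  55.]
210 87 z%: [-73. -54. -49. -46. -42.]  b:[-43.  57.]
225 30 z%: [-73. -70. -49. -46. -44.]  b:[-39.  56.]
side ee [ 468. -235.   57.]
-45 9 z%: [ 0.  1.  4.  9. 12.]  b:[-4. 14.]
-30 100 z%: [-18.   5.  19.  36.  49.]  b:[-19.  21.]
-15 43 z%: [-72.  -5.  17.  30.  50.]  b:[-23.  21.]
0 27 z%: [-73.  -2.  14.  34.  47.]  b:[-22.  19.]
15 5 z%: [-73. -73. -13.  -9.  35.]  b:[-21.  19.]
30 5 z%: [-73. -73. -71. -25. -12.]  b:[-19.  39.]
45 31 z%: [-73. -45. -31. -23. -12.]  b:[-17.  29.]
60 78 z%: [-72. -52. -43. -29. -17.]  b:[-29.  42.]
75 30 z%: [-73. -56. -43. -33. -21.]  b:[-43.  48.]
90 9 z%: [-72. -60. -47. -31. -26.]  b:[-32.  52.]
135 6 z%: [-46. -45. -44. -43. -42.]  b:[-9. 15.]
165 30 z%: [-73. -64. -59. -50. -46.]  b:[30. 58.]
180 21 z%: [-71. -59. -51. -48. -45.]  b:[31. 57.]
195 9 z%: [-50. -49. -49. -48. -45.]  b:[32. 57.]
210 9 z%: [-51. -50. -48. -48. -47.]  b:[27. 54.]
225 6 z%: [-51. -49. -47. -47. -46.]  b:[24. 52.]
```

The profile matches a 20° tilt about the front foot edge: far rim at (135,-44), handle tail raised about 11 mm. Continuing to about 45°.

Request:
move_arm([
  [[0.2,-0.7,0.95],0,1],
  [[0.2,-0.7,0.95],0,1],
  [[0.2,-0.9,0.8],0,1],
  [[0.25,-0.85,0.8],0,1],
  [[0,0,0],0,1],
])

```text
time_s: 6.5
ee_pos: [477.8, -267.6, 93.1]
ee_rot: [179.8, 0.2, 105.4]
force: [0.4, -0.4, -0.7]
gripper_width: 14.2
gripper_force: 5.0
```

Request:
move_arm([
  [[0.15,-0.5,0.35],0,1],
  [[0.15,-0.45,0.35],0,1],
  [[0,0,0],0,1],
  [[0,0,0],0,1],
])

```text
time_s: 6.9
ee_pos: [479.0, -275.2, 98.4]
ee_rot: [-180.0, 0.0, 105.5]
force: [-0.2, 0.0, 0.7]
gripper_width: 13.8
gripper_force: 5.0
```

```bash
python3 -c "
from h import *
o=prof(amax=165)
for n,p,*_ in o: save(p,n+'3')
p=env.grab_frame('wrist');save(p,'w3')"
```

```text
top ee [ 479. -275.   98.]
-60 18 z%: [-114. -114. -113. -112. -111.]  b:[-15.  55.]
-45 16 z%: [-114. -114. -113. -113. -112.]  b:[ 6. 56.]
-30 9 z%: [-114. -114. -113. -113. -112.]  b:[18. 44.]
-15 4 z%: [-114. -113. -113. -113. -113.]  b:[35. 56.]
75 17 z%: [-90. -83. -79. -73. -66.]  b:[-48. -36.]
90 22 z%: [-93. -89. -86. -83. -73.]  b:[-48. -35.]
105 5 z%: [-111.  -97.  -96.  -95.  -92.]  b:[-35. -24.]
side ee [ 479. -275.   98.]
-30 92 z%: [-15.   4.  17.  32.  49.]  b:[-19.  21.]
-15 72 z%: [-113.   -6.   14.   31.   46.]  b:[-46.  20.]
0 30 z%: [-67.  -6.  18.  37.  49.]  b:[-11.  26.]
15 20 z%: [-99. -47. -42. -35.  27.]  b:[-23.  17.]
30 128 z%: [-87. -76. -65. -53. -35.]  b:[-27.  27.]
45 116 z%: [-105.  -90.  -71.  -56.  -43.]  b:[-39.  39.]
60 51 z%: [-113. -105.  -80.  -63.  -53.]  b:[-45.  48.]
75 6 z%: [-113. -106.  -84.  -75.  -71.]  b:[31. 49.]
120 18 z%: [-114. -110. -101.  -93.  -87.]  b:[36. 56.]
135 20 z%: [-114. -109. -105.  -93.  -87.]  b:[31. 57.]
150 10 z%: [-91. -90. -88. -86. -85.]  b:[31. 57.]
```

View pics/w3.png

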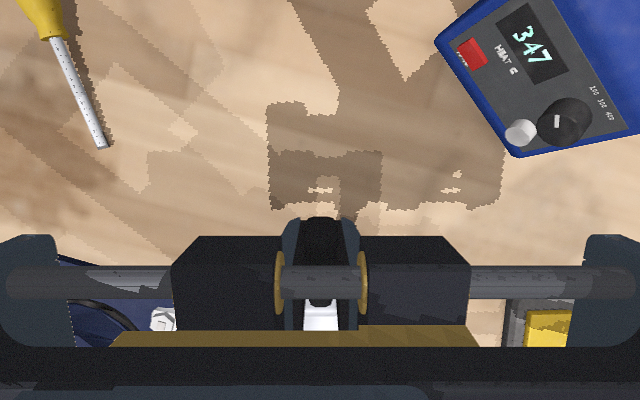

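Tilt is about 44°, with the far rim at roughly (112,-95). The wrist view shows the handle still between the pads at (320,250). Gripping hard, lifting, and carrying it to the jar.

Request:
move_arm([
  [[0,0,0],0,1],
  [[0,0,0],0,1],
  [[0,0,2],0,1],
  [[0,0,4],0,1],
  [[0,0,4],0,1],
], squeeze=55)

```text
time_s: 7.55
ee_pos: [478.3, -274.1, 198.3]
ee_rot: [-179.9, -0.2, 105.5]
force: [-0.3, -1.3, -2.5]
gripper_width: 14.0
gripper_force: 55.0
```

Request:
move_arm([
  [[0,0,4],0,1],
  [[0.1,2,2],0,1],
  [[0.3,4,0],0,1],
  [[0.3,4,0],0,1],
  [[0.3,4,0],0,1],
])

```text
time_s: 8.05
ee_pos: [488.6, -133.2, 258.0]
ee_rot: [-180.0, -0.1, 105.4]
force: [0.5, 0.6, -2.5]
gripper_width: 13.5
gripper_force: 55.0
```

Request:
move_arm([
  [[0.3,4,0],0,1],
  [[0.2,4,0],0,1],
  [[0.2,4,0],0,1],
  [[0.1,3,0],0,1],
  [[0,1,0],0,1],
])

```text
time_s: 8.55
ee_pos: [496.5, 28.0, 257.9]
ee_rot: [-180.0, -0.1, 105.6]
force: [-0.2, -1.3, -2.2]
gripper_width: 13.5
gripper_force: 55.0
```

```bash
cat >> h.py <<'E'
def ang(show=True):
    """cup tilt from the clouds: fit the known cone+handle side profile, grip at origin"""
    s=env.state(); g=s["ee_pos"]; d=np.array([.26,-.966]);e=np.array([.966,.26]); best=None; A=[]
    for n in ("top","side"):
        p=env.grab_frame(n);P=cloud(p).reshape(-1,3);D=P[:,:2]-g[:2]
        a,b,z=D@d,D@e,P[:,2]-g[2]-19
        k=(a>25)&(a<165)&(abs(b)<60)&(z>-165)&(z<40)&(P[:,2]>97); A.append(np.c_[a,b,z][k])
    Q=np.vstack(A); r=[]
    for t in range(20,100):
        c,q=np.cos(np.radians(t)),np.sin(np.radians(t))
        x=Q[:,0]*c-Q[:,2]*q-105; h=Q[:,0]*q+Q[:,2]*c+30
        dist=np.abs(np.hypot(x,Q[:,1])-(30+22*np.clip(h,0,40)/40))*.876+np.maximum(0,h-40)+np.maximum(0,-h)
        r.append(np.minimum(dist,12).mean())
    t=20+int(np.argmin(r)); c,q=np.cos(np.radians(t)),np.sin(np.radians(t))
    print("t",s["time_s"],"ee",g.round(0),"n",len(Q),"tilt",t,"res",round(min(r),1),"lip",(g[:2]+d*(157*c+10*q)).round(0),"z",round(g[2]+19+10*c-157*q))
E
python3 -c "
from h import *
ang(); print(env.state()['force'])
p=env.grab_frame('side'); im=cv2.resize(p['frame'][100:300,230:430],None,fx=3,fy=3,interpolation=cv2.INTER_CUBIC); cv2.imwrite('pics/s4.png',im[:,:,::-1])"
```

```text
t 8.55 ee [497.  28. 258.] n 1152 tilt 43 res 4.7 lip [528. -89.] z 177
[-0.75081787 -0.70557592 -1.1965004 ]
```

View pics/s4.png

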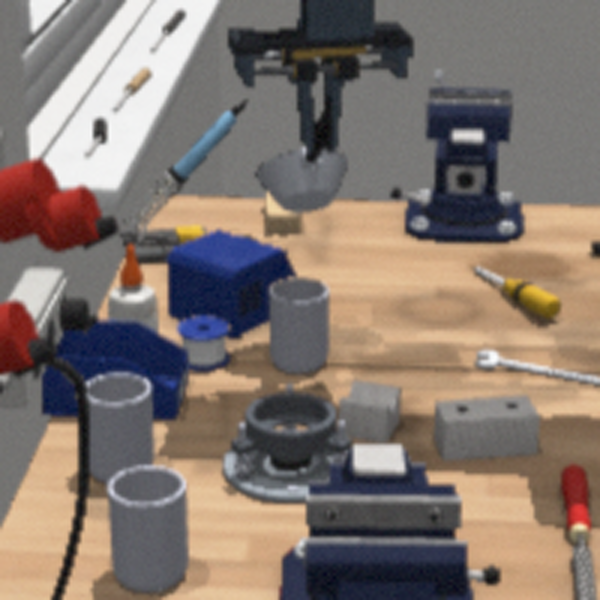

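The cup is held at a 43° tilt above the jar (side crop: cup at (303,180), jar at (299,325)). Moving the lip into place, then easing the grip in steps so the cup swings down gradually.

Request:
move_arm([
  [[0,3,0],0,1],
  [[0,2.3,-0.8],0,1],
  [[0,0,-1],0,1],
  [[0,0,0],0,1],
], squeeze=25)

```text
time_s: 9.1
ee_pos: [496.2, 76.7, 238.9]
ee_rot: [-179.8, 0.0, 105.4]
force: [-1.1, -0.4, -2.8]
gripper_width: 14.0
gripper_force: 25.0
```

Request:
move_arm([
  [[0,0,0],0,1],
  [[0,0,0],0,1],
], squeeze=15)

```text
time_s: 9.3
ee_pos: [497.4, 76.9, 240.8]
ee_rot: [180.0, 0.0, 105.4]
force: [0.1, 0.7, -2.2]
gripper_width: 13.8
gripper_force: 15.0
```

```bash
python3 -c "
from h import *
ang()"
```

```text
t 9.3 ee [497.  77. 241.] n 1369 tilt 43 res 4.8 lip [529. -41.] z 160
```

Request:
move_arm([
  [[0,0,0],0,1],
  [[0,0,0],0,1],
  [[0,0,0],0,1],
], squeeze=11)

```text
time_s: 9.7
ee_pos: [497.2, 78.0, 240.6]
ee_rot: [180.0, 0.0, 105.4]
force: [0.4, 0.1, -1.6]
gripper_width: 13.7
gripper_force: 11.0
```

```bash
python3 -c "
from h import *
ang()"
```

```text
t 9.7 ee [497.  78. 241.] n 1356 tilt 43 res 4.9 lip [529. -40.] z 160
```

Request:
move_arm([
  [[0,0,0],0,1],
  [[0,0,0],0,1],
], squeeze=9)

```text
time_s: 10.0
ee_pos: [497.1, 78.1, 240.5]
ee_rot: [180.0, 0.0, 105.5]
force: [-0.4, -0.5, -2.1]
gripper_width: 14.0
gripper_force: 9.0
```

```bash
python3 -c "
from h import *
ang()"
```

```text
t 10.0 ee [497.  78. 240.] n 1054 tilt 54 res 5.1 lip [523. -19.] z 138
```

Request:
move_arm([
  [[0,0,0],0,1],
], squeeze=10)

```text
time_s: 10.2
ee_pos: [497.0, 78.1, 240.4]
ee_rot: [-180.0, -0.0, 105.5]
force: [-0.0, 0.2, -2.4]
gripper_width: 14.2
gripper_force: 10.0
```

```bash
python3 -c "
from h import *
ang()
p=env.grab_frame('side'); a=p['frame'][140:240,270:370]; q=env.grab_frame('top'); b=q['frame'][170:270,240:340]
cv2.imwrite('pics/s5.png',cv2.resize(np.hstack([a,b]),None,fx=4,fy=4,interpolation=cv2.INTER_CUBIC)[:,:,::-1])"
```

```text
t 10.2 ee [497.  78. 240.] n 740 tilt 61 res 4.0 lip [519.  -4.] z 127
```

View pics/s5.png

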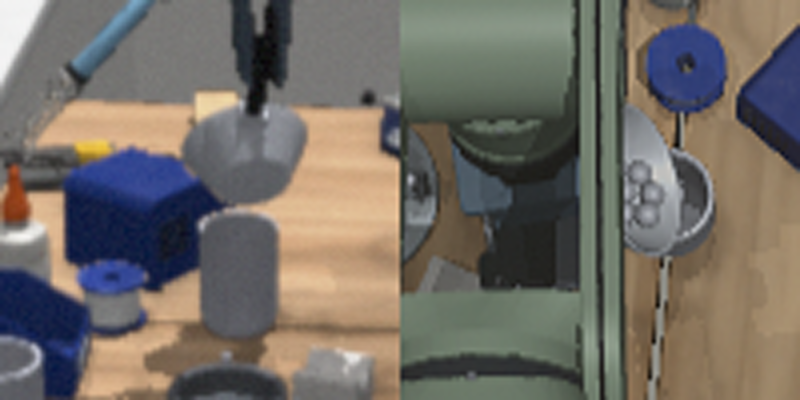

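Left: cup over the jar at (245,150). Right: the balls are still in the cup at (640,190), and the lip at (678,200) is just short of the jar centre (690,207). I'll shift forward slightly as it tilts further.

Request:
move_arm([
  [[0.15,-0.5,0],0,1],
  [[0.1,-0.5,0],0,1],
], squeeze=10)

```text
time_s: 10.6
ee_pos: [499.8, 67.7, 240.5]
ee_rot: [180.0, 0.0, 105.5]
force: [0.2, -0.1, -1.3]
gripper_width: 13.6
gripper_force: 10.0
```

```bash
python3 -c "
from h import *
ang()"
```

```text
t 10.6 ee [500.  68. 240.] n 699 tilt 61 res 4.0 lip [522. -14.] z 127
```

Request:
move_arm([
  [[0,0,0],0,1],
  [[0,0,0],0,1],
], squeeze=8)

```text
time_s: 10.9
ee_pos: [499.6, 68.0, 240.5]
ee_rot: [180.0, -0.0, 105.4]
force: [-0.5, 0.3, -2.0]
gripper_width: 13.9
gripper_force: 8.0
```

```bash
python3 -c "
from h import *
ang()
p=env.grab_frame('side'); a=p['frame'][140:240,270:370]; q=env.grab_frame('top'); b=q['frame'][170:270,240:340]
cv2.imwrite('pics/s6.png',cv2.resize(np.hstack([a,b]),None,fx=4,fy=4,interpolation=cv2.INTER_CUBIC)[:,:,::-1])"
```

```text
t 10.9 ee [500.  68. 240.] n 683 tilt 62 res 4.2 lip [521. -12.] z 126
```

View pics/s6.png

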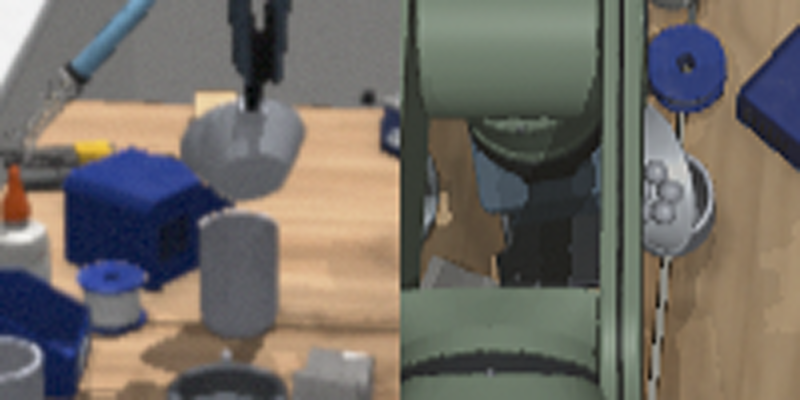

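The lip (right image, x=690) agrees with the fitted lip at y≈-12 and tilt 62°. It is slightly too far past the jar centre, so I'll go back 7 mm before easing the grip again.

Request:
move_arm([
  [[-0.05,0.2,0],0,1],
  [[-0.05,0.3,0],0,1],
  [[-0.05,0.2,0],0,1],
], squeeze=9)

```text
time_s: 11.4
ee_pos: [498.1, 75.4, 240.5]
ee_rot: [180.0, -0.0, 105.5]
force: [-0.0, -0.1, -2.0]
gripper_width: 14.1
gripper_force: 9.0
```

Request:
move_arm([
  [[0,0,0],0,1],
  [[0,0,0],0,1],
], squeeze=7)

```text
time_s: 11.6
ee_pos: [498.1, 75.2, 240.5]
ee_rot: [180.0, 0.0, 105.5]
force: [-0.2, -0.2, -2.4]
gripper_width: 14.5
gripper_force: 7.0
```

```bash
cat >> h.py <<'E'
def balls():
    for n in ("top","side"):
        p=env.grab_frame(n); o=[]
        for i in (1,):
            for r in env.landmark_of(p,f"ball{i}_center"):
                if r["score"]>.2: o.append((np.array(r["point"]).round(),round(r["score"],2),None if deproj(p,r["point"]) is None else deproj(p,r["point"]).round()))
        print(n,*o)
E
python3 -c "
from h import *
ang();balls()"
```

```text
t 11.6 ee [498.  75. 240.] n 603 tilt 64 res 3.8 lip [518.  -0.] z 123
top (array([301., 220.]), 0.5, array([505.,  16., 138.]))
side (array([353., 245.]), 0.35, array([435., 177.,   3.]))
```

Request:
move_arm([
  [[0,0,0],0,1],
  [[0,0,0],0,1],
], squeeze=6)

```text
time_s: 12.1
ee_pos: [498.1, 75.0, 240.5]
ee_rot: [180.0, 0.0, 105.4]
force: [-0.2, 0.2, -2.6]
gripper_width: 14.1
gripper_force: 6.0
```

```bash
python3 -c "
from h import *
ang();balls();print(env.state()['force'])"
```

```text
t 12.1 ee [498.  75. 240.] n 395 tilt 67 res 3.8 lip [516.   7.] z 119
top (array([304., 220.]), 0.57, array([528.,  14.,   7.]))
side
[ 0.77010161 -0.24526018 -2.2574313 ]
```

Request:
move_arm([
  [[0,0,0],0,1],
  [[0,0,0],0,1],
], squeeze=5)

```text
time_s: 12.6
ee_pos: [498.2, 75.0, 240.6]
ee_rot: [180.0, 0.0, 105.5]
force: [-0.1, -0.6, -1.6]
gripper_width: 13.9
gripper_force: 5.0
```

```bash
python3 -c "
from h import *
ang();balls();print(env.state()['force'])"
```

```text
t 12.6 ee [498.  75. 241.] n 210 tilt 72 res 4.8 lip [513.  19.] z 113
top
side
[ 0.54222776  0.27790036 -0.86300242]
```

```bash
python3 -c "
from h import *
F=[]
for i in range(5):
    p=env.grab_frame('top'); F.append(env.state()['force'][2])
print(np.mean(F)); ang()
P=cloud(p).reshape(-1,3);k=(np.hypot(P[:,0]-518,P[:,1]-6)<29)&(P[:,2]<70)
print(k.sum(),np.sort(P[k,2])[::12].round(0))
s=env.grab_frame('side')
for q,P in ((p,cloud(p)),(s,cloud(s))):
  Q=P.reshape(-1,3);k=(Q[:,2]>9)&(Q[:,2]<22)&(Q[:,0]>430)&(Q[:,0]<590)&(Q[:,1]>-150)&(Q[:,1]<110)&(np.hypot(Q[:,0]-518,Q[:,1]-6)>42);print('stray',Q[k][::5].round(0).tolist())
save(p,'t7')
"
```

```text
-1.4053297037013475
t 13.15 ee [498.  75. 241.] n 178 tilt 72 res 2.4 lip [513.  19.] z 113
217 [-829. -819.    1.    3.    5.    7.    8.   11.   14.   15.   16.   17.
   18.   19.   20.   21.   22.   27.   68.]
stray [[588.0, -49.0, 20.0], [576.0, -65.0, 13.0], [563.0, -84.0, 11.0], [550.0, -102.0, 14.0], [540.0, -118.0, 14.0], [529.0, -133.0, 16.0]]
stray [[570.0, -79.0, 21.0], [559.0, -74.0, 20.0], [563.0, -78.0, 14.0], [573.0, -74.0, 12.0], [582.0, -56.0, 16.0], [585.0, -52.0, 14.0], [584.0, -47.0, 12.0]]
```

The wrist force is down to the empty cup's weight (about 1.4 N), and the depth in the jar shows balls at 14–22 mm. No stray balls were found; the only returns outside the jar are the blue station's edge. Now taking the cup to a free spot.

Request:
move_arm([
  [[0,0,0],0,1],
  [[0,0,2],0,1],
  [[0,0,3],0,1],
  [[-0.4,-3,0],0,1],
  [[-0.6,-4.5,0],0,1],
], squeeze=50)

```text
time_s: 13.8
ee_pos: [488.9, 0.7, 291.4]
ee_rot: [179.8, 0.0, 105.7]
force: [1.0, -1.1, -0.0]
gripper_width: 13.8
gripper_force: 50.0
```

Request:
move_arm([
  [[-0.6,-4.5,0],0,1],
  [[-0.6,-4.5,0],0,1],
  [[-0.6,-4.5,0],0,1],
  [[-0.6,-4.5,0],0,1],
  [[-0.6,-4.5,0],0,1],
])

```text
time_s: 14.3
ee_pos: [457.6, -226.7, 290.6]
ee_rot: [180.0, 0.0, 105.4]
force: [0.9, 0.3, -1.0]
gripper_width: 13.8
gripper_force: 50.0
```

Request:
move_arm([
  [[-0.4,-4.5,0],0,1],
  [[-0.2,-1.8,0],0,1],
  [[0,0,-5],0,1],
  [[0,0,-4],0,1],
  [[0,0,-3],0,1],
])

```text
time_s: 14.8
ee_pos: [450.9, -287.6, 167.9]
ee_rot: [-179.9, -0.1, 105.4]
force: [0.4, 0.1, -1.2]
gripper_width: 13.8
gripper_force: 50.0
```

```bash
sed -i 's/P\[:,2\]>97/P[:,2]>zf/; s/def ang(show=True)/def ang(zf=97)/' h.py; python3 -c "
from h import *
ang(6); print(env.state()['ee_pos'])"
```

```text
t 14.8 ee [ 451. -288.  168.] n 42 tilt 74 res 4.1 lip [ 465. -339.] z 39
[ 449.34889214 -286.28002033  166.2959533 ]
```

Request:
move_arm([
  [[0,0,-2.5],0,1],
  [[0,0,-1.5],0,1],
  [[0,0,0],0,1],
], squeeze=12)

```text
time_s: 15.2
ee_pos: [452.3, -287.8, 130.8]
ee_rot: [-180.0, -0.0, 105.5]
force: [0.5, -0.7, -0.7]
gripper_width: 13.9
gripper_force: 12.0
```

Request:
move_arm([
  [[0,0,0],0,1],
  [[-0.3,1.3,-0.7],0,1],
  [[-0.3,1.3,-0.7],0,1],
  [[0,0,0],0,1],
], squeeze=5)

```text
time_s: 15.6
ee_pos: [446.4, -260.7, 117.3]
ee_rot: [179.9, 0.0, 105.5]
force: [0.9, 2.0, 2.8]
gripper_width: 14.2
gripper_force: 5.0
```

```bash
python3 -c "
from h import *
ang(6); print(env.state()['force'])"
```

```text
t 15.6 ee [ 446. -261.  117.] n 195 tilt 62 res 4.0 lip [ 468. -340.] z 2
[1.13271245 2.86514364 3.27598711]
```

The cup follows as planned: tilt 62°, lip on the bench. Continuing the arc down to upright.

Request:
move_arm([
  [[-0.3,1.2,-0.4],0,1],
  [[-0.3,1.2,-0.5],0,1],
  [[-0.3,1,-0.6],0,1],
  [[-0.3,1,-0.65],0,1],
  [[0,0,0],0,1],
])

```text
time_s: 16.2
ee_pos: [432.4, -215.9, 93.7]
ee_rot: [-179.9, -0.2, 105.5]
force: [-0.0, 1.1, -0.4]
gripper_width: 14.0
gripper_force: 5.0
```

```bash
python3 -c "
from h import *
ang(6); print(env.state()['force'])"
```

```text
t 16.2 ee [ 432. -216.   94.] n 318 tilt 42 res 4.3 lip [ 465. -335.] z 15
[ 0.25984323 -0.89020866 -1.32480348]
```

Request:
move_arm([
  [[-0.2,0.85,-0.8],0,1],
  [[-0.25,0.85,-0.8],0,1],
  [[-0.2,0.7,-0.95],0,1],
  [[-0.2,0.7,-0.95],0,1],
  [[0,0,0],0,1],
])

```text
time_s: 16.8
ee_pos: [423.8, -185.4, 58.3]
ee_rot: [-179.8, -0.2, 105.5]
force: [-0.4, 0.9, -0.1]
gripper_width: 14.1
gripper_force: 5.0
```

```bash
python3 -c "
from h import *
ang(6); print(env.state()['force'])"
```

```text
t 16.8 ee [ 424. -185.   58.] n 173 tilt 22 res 3.4 lip [ 463. -330.] z 28
[-0.5129738   0.35340259 -1.94726388]
```

Request:
move_arm([
  [[-0.15,0.55,-1.1],0,1],
  [[-0.15,0.55,-1.1],0,1],
  [[-0.1,0.4,-1.15],0,1],
  [[-0.1,0.35,-1.15],0,1],
  [[0,0,-0.1],0,1],
])

```text
time_s: 17.4
ee_pos: [420.3, -168.3, 13.4]
ee_rot: [-180.0, -0.0, 105.5]
force: [0.3, 0.5, 0.6]
gripper_width: 13.8
gripper_force: 5.0
```

```bash
python3 -c "
from h import *
ang(6); print(env.state()['force'])"
```

```text
t 17.4 ee [ 420. -168.   13.] n 399 tilt 20 res 11.8 lip [ 460. -314.] z -12
[0.02254354 0.46995773 0.47142574]
```

Request:
move_arm([
  [[0,0,0],0,0.75],
  [[0,0,0],0,0.7],
  [[0,0,0],0,0.6],
  [[0,0,0],0,0.5],
  [[0,0,0],0,0.5],
])

```text
time_s: 18.0
ee_pos: [420.7, -168.5, 14.1]
ee_rot: [180.0, 0.0, 105.5]
force: [0.8, -0.8, 0.0]
gripper_width: 45.0
gripper_force: 0.0
```

```bash
python3 -c "
from h import *
ang(6); print(env.state()['force'])"
```

```text
t 18.0 ee [ 421. -169.   14.] n 441 tilt 20 res 11.9 lip [ 460. -314.] z -11
[-0.49485704 -0.28124456 -0.37415681]
```

Releasing left the cup unmoved. Lifting off and moving above the jar, then checking both.

Request:
move_arm([
  [[0,0,4],0,0.5],
  [[0,0,5],0,0.3],
  [[0,0,5],0,0.1],
  [[0,0,3],8,0],
  [[2,3.5,0],8,0],
])

```text
time_s: 18.6
ee_pos: [442.5, -136.5, 188.9]
ee_rot: [179.7, 0.5, 121.5]
force: [1.1, -0.5, -0.5]
gripper_width: 74.4
gripper_force: 0.0
```

Request:
move_arm([
  [[2,3.5,0],8,0],
  [[2,3.5,0],8,0],
  [[2,3.5,0],8,0],
  [[1.7,3.5,0],5,0],
  [[0,0,0],0,0],
])

```text
time_s: 19.1
ee_pos: [519.3, 10.1, 183.7]
ee_rot: [179.9, 0.0, 150.8]
force: [0.0, -0.2, 0.5]
gripper_width: 91.2
gripper_force: 0.0
```

```bash
cat >> h.py <<'E'
from scipy.optimize import least_squares
def circ(P,c,r,zl,zh,rr=None):
    Q=P.reshape(-1,3); Q=Q[(np.hypot(*(Q[:,:2]-c).T)<r)&(Q[:,2]>zl)&(Q[:,2]<zh)]
    f=least_squares(lambda a:np.hypot(Q[:,0]-a[0],Q[:,1]-a[1])-(rr or a[2]),[*c,30],loss='soft_l1')
    return f.x.round(1),len(Q),np.median(Q[:,2]).round(1)
E
python3 -c "
from h import *
np.set_printoptions(precision=1,suppress=True)
s=env.state();print(s['ee_pos'],s['ee_rot'],s['gripper_width'])
for n in ('top','side','wrist'):
    p=env.grab_frame(n);P=cloud(p)
    if n=='wrist':save(p,'w8')
    if n=='top':save(p,'t8')
    for nm,a in dict(jar=([518,6],48,84,98,30.5),cup=([447,-271],62,35,46,49),ring=([512,240],60,54,61,40)).items():
        try: print(n,nm,circ(P,*a))
        except Exception as e: print(n,nm,e)
    for l in ('jar_mouth','ring_seat','cup','ball1_center'):
        print(l,[(np.array(d['point']),round(d['score'],2),onz(p,d['point'],{'jar_mouth':90,'ring_seat':41,'cup':0,'ball1_center':13}[l])[:2]) for d in env.landmark_of(p,l)])
"
```

```text
[519.3  10.1 183.7] [179.9   0.  150.8] 91.19240820763657
top jar (array([518.1,   5.1,  30. ]), 36, np.float64(90.1))
top cup (array([ 448.4, -267.6,   30. ]), 254, np.float64(39.4))
top ring (array([509.1, 236.5,  30. ]), 129, np.float64(58.6))
jar_mouth [(array([158.6, 163.9]), 0.77, array([629.4, 433.5])), (array([222.2, 155.9]), 0.73, array([671.2, 259.1])), (array([307.1, 216. ]), 0.55, array([524.9,   2.9]))]
ring_seat [(array([226.2, 214.9]), 0.87, array([512.9, 233.9])), (array([302.7, 225.2]), 0.23, array([506. ,  13.7]))]
cup [(array([397.5, 256.2]), 0.58, array([ 450.9, -267.3]))]
ball1_center [(array([227.3, 216.8]), 0.56, array([512.3, 235.3]))]
side jar (array([517.3,   8.7,  30. ]), 81, np.float64(88.5))
side cup (array([ 446.9, -263.3,   30. ]), 88, np.float64(38.7))
side ring (array([508.9, 243.4,  30. ]), 149, np.float64(58.1))
jar_mouth [(array([328.6, 194.2]), 0.88, array([521. ,  -7.1])), (array([266.1, 230.2]), 0.77, array([679.2, 265.5])), (array([279.3, 259.9]), 0.68, array([615.8, 426.5]))]
ring_seat [(array([325.1, 248.2]), 0.7, array([511.6, 269.4]))]
cup [(array([351.3, 188. ]), 0.8, array([ 452.8, -285.8]))]
ball1_center []
wrist jar (array([519.5,   6. ,  30. ]), 1513, np.float64(90.9))
wrist cup (array([ 452.4, -263. ,   30. ]), 702, np.float64(40.8))
wrist ring (array([510.6, 234.7,  30. ]), 1227, np.float64(57.5))
jar_mouth []
ring_seat []
cup [(array([ 63.5, 252.7]), 0.82, array([ 451.8, -274.7])), (array([368.9, 264.8]), 0.22, array([627.5,   5.9]))]
ball1_center [(array([320.1, 185.1]), 0.64, array([521.5,   4.8])), (array([335.2, 173.7]), 0.26, array([518.9,  23.3]))]
```

The cup stands upright and empty at (449,-266), with its rim at 39–40 mm all round. The jar is still at (518.5,6.5). Gripping it.

Request:
move_arm([
  [[-0.1,-0.35,-2],0,0],
  [[0,0,-3.6],0,0],
  [[0,0,-4],0,0],
  [[0,0,-3],0,0],
  [[0,0,-1],0,0],
], squeeze=30)

```text
time_s: 20.35
ee_pos: [514.4, 3.1, 45.2]
ee_rot: [-179.8, -0.3, 150.5]
force: [-0.3, -0.0, 1.1]
gripper_width: 91.1
gripper_force: 0.0
```

Request:
move_arm([
  [[0,0,0],0,0.2],
  [[0,0,0],0,0.35],
  [[0,0,0],0,1],
  [[0,0,0],0,1],
  [[0,0,0],0,1],
])

```text
time_s: 20.85
ee_pos: [518.0, 3.1, 49.6]
ee_rot: [179.9, 0.2, 150.5]
force: [-0.0, 0.6, 6.9]
gripper_width: 66.3
gripper_force: 30.0
```

Request:
move_arm([
  [[0,0,0],0,1],
  [[0,0,0],0,1],
  [[0,0,1],0,1],
  [[0,0,3],0,1],
  [[0,0,0],0,1],
], squeeze=50)

```text
time_s: 21.35
ee_pos: [518.8, 3.0, 91.1]
ee_rot: [179.8, 0.3, 150.4]
force: [0.5, 1.2, -2.8]
gripper_width: 66.5
gripper_force: 50.0
```

```bash
python3 -c "
from h import *
np.set_printoptions(precision=1,suppress=True)
F=[]
for i in range(4):
    p=env.grab_frame('top');F.append(env.state()['force'])
q=env.grab_frame('side');s=env.state()
print(s['ee_pos'],s['ee_rot'],s['qpos'],s['gripper_width'],np.mean(F,0))
for p in (p,q):
    P=cloud(p);print(circ(P,[518,6],48,115,140,30.5),circ(P,[510,238],60,54,61,40))
    Q=P.reshape(-1,3)
    k=(np.hypot(Q[:,0]-511,Q[:,1]-239)<70)&(np.hypot(Q[:,0]-511,Q[:,1]-239)>48)&(Q[:,2]>30)
    print(Q[k].round(0)[::3].tolist()[:12])
"
```

```text
[515.5   3.1  86.8] [-179.9   -0.1  150.4] [ -0.9  19.9 107.7   0.   52.6 -61.4] 66.20572329370964 [-0.3 -0.3 -2.6]
(array([525.9,  15.4,  30. ]), 7, np.float64(127.5)) (array([510.3, 236.3,  30. ]), 130, np.float64(58.7))
[[564.0, 271.0, 42.0], [557.0, 268.0, 64.0], [561.0, 263.0, 47.0], [554.0, 267.0, 66.0], [558.0, 263.0, 47.0], [551.0, 271.0, 60.0], [556.0, 266.0, 44.0], [551.0, 276.0, 47.0], [552.0, 268.0, 47.0], [549.0, 273.0, 45.0], [522.0, 192.0, 45.0], [523.0, 183.0, 45.0]]
(array([515.6,   8.5,  30. ]), 198, np.float64(125.3)) (array([508.8, 243.7,  30. ]), 149, np.float64(58.1))
[[518.0, 189.0, 64.0], [518.0, 185.0, 59.0], [459.0, 263.0, 66.0], [461.0, 266.0, 64.0], [552.0, 267.0, 58.0], [554.0, 278.0, 60.0], [483.0, 279.0, 64.0], [551.0, 271.0, 54.0], [459.0, 260.0, 51.0], [491.0, 284.0, 60.0], [461.0, 267.0, 52.0], [563.0, 268.0, 45.0]]
```

Lifted, with about 2.6–2.9 N of weight, which fits the charged jar. Now refining the ring axis from a wrist view on the way.

Request:
move_arm([
  [[0,0,4],0,1],
  [[0,2,3],0,1],
  [[0,4,0],0,1],
  [[0,4,0],0,1],
  [[0,0,0],0,1],
])

```text
time_s: 22.1
ee_pos: [516.0, 106.9, 157.1]
ee_rot: [179.9, -0.1, 150.7]
force: [-0.2, -0.5, -3.2]
gripper_width: 65.8
gripper_force: 50.0
```

```bash
cat >> h.py <<'E'
def cradle(p,show=True):
    Q=cloud(p).reshape(-1,3); c=np.array([511.,239.])
    for _ in range(5):
        r=np.hypot(*(Q[:,:2]-c).T); A=Q[(r<49)&(r>30)&(Q[:,2]>57)&(Q[:,2]<66)]
        B=Q[(r>47)&(r<61)&(Q[:,2]>50)&(Q[:,2]<70)]
        def f(x):
            ra=np.hypot(*(A[:,:2]-x).T); rb=np.hypot(*(B[:,:2]-x).T)
            return np.r_[np.maximum(0,abs(ra-40)-4)+.05*(ra-40), (rb-54)*.5]
        c=least_squares(f,c,loss='soft_l1').x
    az=lambda q:np.degrees(np.arctan2(q[:,1]-c[1],q[:,0]-c[0]))
    print("ring",c.round(1),"ntop",len(A),np.median(A[:,2]).round(1),"az hist",np.histogram(az(A),6,(-180,180))[0],"rods",len(B))
    D=Q[(np.hypot(*(Q[:,:2]-c).T)<75)&(Q[:,2]>5)&(Q[:,2]<12)]
    g=lambda x:np.maximum(0,np.hypot(*(D[:,:2]-x).T)-66)
    print(" plate extent x",np.percentile(D[:,0],[.5,99.5]).round(),"y",np.percentile(D[:,1],[.5,99.5]).round(),len(D))
E
python3 -c "
from h import *
np.set_printoptions(precision=1,suppress=True)
s=env.state();print(s['ee_pos'],s['ee_rot'],s['gripper_width'])
for n in ('top','side','wrist'):
    p=env.grab_frame(n);print(n)
    try: cradle(p)
    except Exception as e: print(e)
    for l in ('ring_seat','cradle'): print(l,[(np.array(d['point']),round(d['score'],2),onz(p,d['point'],{'ring_seat':41,'cradle':0}[l])[:2]) for d in env.landmark_of(p,l)][:2])
    P=cloud(p); z=s['ee_pos'][2]+42
    try: print('jar',circ(P,s['ee_pos'][:2],45,z-8,z+8,31))
    except Exception as e: print(e)
save(p,'w9')
"
```

```text
[516.  106.9 157.1] [179.9  -0.1 150.7] 65.76696395795791
top
ring [509.9 237.8] ntop 132 61.6 az hist [ 1 39 11 21 37 23] rods 26
 plate extent x [450. 556.] y [172. 302.] 206
ring_seat [(array([225.1, 214.9]), 0.8, array([512.5, 237. ])), (array([228.7, 219.2]), 0.51, array([501.3, 225.1]))]
cradle [(array([227.7, 220.8]), 0.83, array([502.7, 234.9]))]
jar (array([515.9, 106. ,  30. ]), 15, np.float64(196.4))
side
ring [509.1 241.9] ntop 184 61.3 az hist [26 30 24 30 41 33] rods 32
 plate extent x [471. 572.] y [217. 307.] 344
ring_seat [(array([323.7, 245.3]), 0.96, array([516.9, 252.7]))]
cradle [(array([324.6, 256.8]), 0.82, array([514.9, 246.9])), (array([350.9, 191.8]), 0.29, array([ 453.2, -247.8]))]
jar (array([516.1, 105.9,  30. ]), 132, np.float64(196.7))
wrist
ring [511.6 238.1] ntop 4481 63.3 az hist [744 681 603 790 892 771] rods 459
 plate extent x [448. 576.] y [174. 294.] 6380
ring_seat []
cradle [(array([451.6, 107.2]), 0.85, array([513.9, 240.8])), (array([348.8, 237.6]), 0.41, array([577.9, 100.8]))]
jar (array([517.6, 103.1,  30. ]), 5280, np.float64(198.9))
```

Request:
move_arm([
  [[-0.1,3,0],0,1],
  [[-0.2,4,0],0,1],
  [[-0.2,4,0],0,1],
  [[-0.1,2.3,0],0,1],
  [[0,0,0],0,1],
])

```text
time_s: 23.05
ee_pos: [510.7, 238.6, 157.9]
ee_rot: [179.9, -0.0, 150.6]
force: [-0.2, 0.4, -3.0]
gripper_width: 66.1
gripper_force: 50.0
```

```bash
python3 -c "
from h import *
np.set_printoptions(precision=1,suppress=True)
for n in ('top','side','wrist'):
    p=env.grab_frame(n);s=env.state();print(n,s['ee_pos'],s['ee_rot'])
    try: cradle(p)
    except Exception as e: print(e)
    P=cloud(p); z=s['ee_pos'][2]+42
    try: print('jar rim',circ(P,s['ee_pos'][:2],45,z-8,z+8,31), 'wall',circ(P,s['ee_pos'][:2],38,z-80,z-46,33))
    except Exception as e: print(e)
"
```

```text
top [510.6 236.8 157.8] [-180.     0.   150.6]
ring [501.9 234.5] ntop 3 58.9 az hist [0 3 0 0 0 0] rods 8
 plate extent x [441. 574.] y [166. 225.] 200
jar rim (array([510.6, 236.8,  30. ]), 0, np.float64(nan)) wall (array([510.6, 236.8,  30. ]), 0, np.float64(nan))
side [510.5 235.8 157.8] [-180.     0.   150.5]
ring [509.1 241.6] ntop 194 61.3 az hist [26 37 27 29 45 30] rods 29
 plate extent x [471. 572.] y [215. 306.] 346
jar rim (array([508.6, 238.3,  30. ]), 133, np.float64(197.5)) wall (array([510.4, 237. ,  30. ]), 237, np.float64(136.8))
wrist [510.5 235.2 157.8] [-179.9    0.   150.4]
ring [511.5 238.5] ntop 1880 63.4 az hist [543  42   0 110 571 614] rods 151
 plate extent x [447. 558.] y [176. 303.] 4585
jar rim (array([511.5, 236.5,  30. ]), 5183, np.float64(199.2)) wall (array([496.7, 235.9,  30. ]), 3757, np.float64(129.5))
  return _methods._mean(a, axis=axis, dtype=dtype,
  ret = ret.dtype.type(ret / rcount)
```

The jar is 2–3 mm short of the ring axis in y. Correcting that and lowering.

Request:
move_arm([
  [[0,0.25,-1],0,1],
  [[0,0,-2],0,1],
  [[0,0,-1.5],0,1],
  [[0,0,0],0,1],
])

```text
time_s: 23.6
ee_pos: [508.9, 236.8, 110.3]
ee_rot: [-179.7, -0.2, 150.4]
force: [-0.5, -0.7, -3.0]
gripper_width: 66.0
gripper_force: 50.0
```

Request:
move_arm([
  [[0,0,-0.5],0,1],
  [[0,0,-0.5],0,1],
  [[0,0,-0.4],0,1],
  [[0,0,-0.3],0,1],
  [[0,0,0],0,1],
])

```text
time_s: 24.1
ee_pos: [510.4, 238.5, 95.7]
ee_rot: [-180.0, -0.0, 150.5]
force: [0.0, -0.8, -3.2]
gripper_width: 66.2
gripper_force: 50.0
```

The jar is inside the ring with no side force. Pressing now.

Request:
move_arm([
  [[0,0,-0.4],0,1],
  [[0,0,-0.4],0,1],
  [[0,0,-0.3],0,1],
  [[0,0,0],0,1],
], squeeze=60)

```text
time_s: 24.5
ee_pos: [511.1, 238.8, 85.9]
ee_rot: [179.9, 0.1, 150.5]
force: [-1.7, -0.2, 6.8]
gripper_width: 66.1
gripper_force: 60.0
```

Request:
move_arm([
  [[0,0,-0.3],0,1],
  [[0,0,-0.3],0,1],
  [[0,0,-0.3],0,1],
  [[0,0,0],0,1],
])

```text
time_s: 24.9
ee_pos: [511.1, 238.8, 77.7]
ee_rot: [179.9, 0.1, 150.5]
force: [-2.6, -1.9, 11.7]
gripper_width: 66.2
gripper_force: 60.0
```

Request:
move_arm([
  [[0,0,-0.2],0,1],
  [[0,0,-0.1],0,1],
  [[0,0,0],0,1],
])

```text
time_s: 25.2
ee_pos: [511.1, 238.8, 75.2]
ee_rot: [179.9, 0.1, 150.5]
force: [-4.2, -1.5, 12.7]
gripper_width: 65.9
gripper_force: 60.0
```

Request:
move_arm([
  [[0,0,-0.15],0,1],
  [[0,0,0],0,1],
  [[0,0,0],0,1],
])

```text
time_s: 25.5
ee_pos: [511.2, 238.7, 74.6]
ee_rot: [179.9, 0.1, 150.5]
force: [-4.5, -2.9, 16.7]
gripper_width: 66.1
gripper_force: 60.0
```

Request:
move_arm([
  [[0,0,-0.15],0,1],
  [[0,0,0],0,1],
  [[0,0,0],0,1],
])

```text
time_s: 25.8
ee_pos: [511.2, 238.7, 74.5]
ee_rot: [179.9, 0.1, 150.5]
force: [-6.3, -2.8, 25.5]
gripper_width: 66.1
gripper_force: 60.0
```

```bash
python3 -c "
from h import *
np.set_printoptions(precision=1,suppress=True)
import warnings;warnings.simplefilter('ignore')
F=[]
for n in ('side','wrist','top'):
    p=env.grab_frame(n);s=env.state();F.append(s['force']);P=cloud(p)
    Q=P.reshape(-1,3);r=np.hypot(Q[:,0]-511,Q[:,1]-239)
    k=(r>37.5)&(r<43)&(Q[:,2]>35)&(Q[:,2]<72);h=np.histogram(Q[k,2],np.arange(35,73,3))[0];print(n,'ring z hist 35..',h)
    print('rim',circ(P,[511,239],45,106,124,31))
    for l in ('vee','spool','pine','cup'): print(l,[deproj(p,d['point']) for d in env.landmark_of(p,l)][:1],end=' ')
    print()
    if n=='side': A=cv2.resize(p['frame'][180:300,250:390],(560,480))
    if n=='wrist':B=p['frame']
    if n=='top': C=cv2.resize(p['frame'][140:290,140:340],(0,0),fx=1,fy=1)
print(np.mean(F,0),s['ee_pos'],s['ee_rot'])
B=cv2.resize(B[100:300,180:460],(240,171));C=cv2.resize(C,(240,180))
im=np.zeros((480,800,3),np.uint8);im[:,:560]=A;im[:171,560:]=B;im[180:360,560:]=C;cv2.imwrite('pics/fin.png',im[:,:,::-1])
"
```

```text
side ring z hist 35.. [ 7  6 10 38  9  0  0  1  0  0  0  1]
rim (array([508.8, 240.8,  30. ]), 138, np.float64(113.1))
vee [array([435.8, 180.1,  22.3])] spool [array([616.1,  26.6,  11.2])] pine [] cup [array([436.6, 183.5, 178.2])] 
wrist ring z hist 35.. [  41   36   49  516 1436    1    0    0    0    0    0    0]
rim (array([511.9, 239.6,  30. ]), 5780, np.float64(115.8))
vee [array([439.3, 172. ,  40.3])] spool [] pine [array([508.8, 240.1,  44.4])] cup [] 
top ring z hist 35.. [0 0 0 0 0 0 0 0 0 0 0 0]
rim (array([511., 239.,  30.]), 0, np.float64(nan))
vee [array([438.1, 136.4,  36.4])] spool [array([610.9,  -4.7,  40. ])] pine [array([ 561.1, -441. ,   27.3])] cup [array([ 450.3, -275.7,    3.5])] 
[-6.7 -3.4 25.4] [511.2 238.7  74.5] [179.9   0.1 150.5]
```

View pics/fin.png

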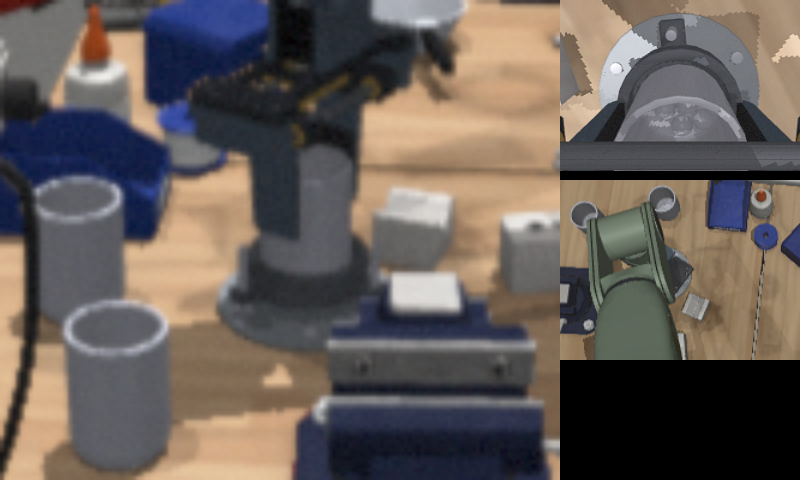

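The side view shows the jar upright in the ring at (315,230), with the ring low on the plate. Ring top measures 45–48 mm and the jar rim about 115 mm, as they should at the stop. Force rose to 25 N with no further travel. The bystanders are where they were.

```bash
python3 -c "
from workcell import env
print(env.job_done())"
```

```text
the job is handed in; nothing more can be done
None
```

The job is handed in at about 26 s of the 72 s allowed: the balls are in the jar, the empty cup stands upright on the bench clear of the jar and cradle, and the jar is held pressed in the ring at its stop at about 25 N. I inferred the ball count from the wrist force and a depth reading in the jar rather than counting all six.

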